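# Check the red cushion with the sprung-pin tester

## Task

Lift the orange pin tester off its green stand, push its pin straight down into the middle of the red rubber cushion until the tester's foot rests on the wooden block around it, and hold it there for a second so the pin's reading can be taken. Then stand the tester back upright on its stand, with the pin hanging in the stand's hole, and let go. Do not push the pin in on anything else, such as the black or blue cushions.

Things in the scene. Friction and masses are not known exactly. Their poses are not given: they have to be found in the camera images.
- tester: Loose upright round pin tester, 0.28 kg: steel foot disc 52 mm wide, 8 mm high; orange barrel 36 mm wide up to 110 mm; black cap to 115 mm. Origin: centre of the foot's underside, z up the barrel. Below the foot hangs a 10 mm steel pin, 24 mm long, that springs up into the barrel. Grip the barrel 45 to 100 mm above the origin, from any side. A black marker on a white scale shows the reading.
- tester_pin (a joint): The reading: how far the pin is pushed back into the tester (m), 0 (hanging out 24 mm) to 0.022. Its spring pushes with 1 N plus 0.5 N per mm. With the foot down on the block the pin has sunk 24 mm minus the reading into the rubber; the red rubber gives 1 mm per 0.7 N, so expect a reading near 0.013 and some 8 N on the tool.
- red_block: Fixed light-wood block 84 x 84 mm, 40 mm high, with a round red rubber cushion 43 mm wide flush in the middle of its top, which gives straight down up to 17 mm and springs back. Origin: centre of the underside, z up; the cushion's top is at z = 40 mm. Two like blocks with a black and a blue cushion stand in the same row, in any order.
- stand: Fixed round green stand: base disc 90 mm wide, tube 68 mm wide outside, 40 mm high, with a hole 34 mm wide and 35 mm deep in which the tester's pin hangs free. Origin: centre of the underside, z up. The tester's foot rests on the rim at z = 40 mm.

How it is judged (in metres and radians):
On the way:
1. the tester, upright over the red cushion, is pressed down until its foot rests on the wood and its pin is pushed back, and is held there for half a second (horizontal distance between tester and red_block below 0.015 m and z of tester in the frame of red_block below 0.045 m and angle between tester's own z axis and vertical below 0.175 rad and value of joint tester_pin above 0.008 m), for 0.5 s.
At the end, for the whole second after the job is handed in: The tester stands at rest upright (within 6 degrees) on the stand, its axis within 15 mm of the stand's, its foot on the rim (within 5 mm) and its pin hanging free in the hole (reading under 3 mm) (horizontal distance between tester and stand below 0.015 m and z of tester in the frame of stand between 0.036 and 0.045 m and angle between tester's own z axis and vertical below 0.1 rad and value of joint tester_pin below 0.003 m and linear speed of tester below 0.02 m/s); the robot touches nothing.
It fails at once if the pin is pushed in by more than 6 mm anywhere but on the red-cushioned block (more than 60 mm from its middle) (horizontal distance between tester and red_block above 0.06 m and value of joint tester_pin above 0.006 m).
It also fails if it takes over 45 s, if anything falls off the work surface, if the arm or the gripper's body presses on something with over 40 N, if the wrist force passes 120 N, or if a joint passes its speed limit or range.

## Robot

A 7-joint arm with a two-finger parallel gripper is mounted at the origin on the work surface. World frame = base frame: x ahead of the robot, y to its left, z up, the work surface at z = 0. Lengths are in mm, angles in degrees, forces in N, time in s.
With the tool pointing down it reaches from about 350 to 900 mm from the base axis. Payload 8.1 kg.
Tool frame: the origin (TCP) lies on the centre line of the jaws, within the pads' length; the fingertips stand 8 mm ahead of it and the grasp point (between the pads) lies 11 mm behind it; z points along the fingers, y is the direction in which the jaws open and shut (so a half turn about z gives the same grasp; the last joint's range is limited). The gripper opens to 92 mm and grips with 3 to 60 N. Pads are 19 mm wide; open, the fingers measure 130 mm over their backs; the gripper's body (75 mm by 190 mm) begins 47 mm behind the grasp point.
Start: joints at [-73.373, 24.895, 1.432, 90.138, -0.665, 64.973, -4.303], TCP at [239.263, 577.403, 234.742] pointing down, gripper open.
Joint ranges: [-149.89, 149.89], [-25.12, 119.58], [-72.63, 75.52], [4.76, 147.25], [-75.54, 255.54], [6.69, 114.76], [-157.13, 157.13]. Speed limits (degrees/s): [127.2, 127.2, 172.46, 172.46, 180, 180, 180].

## Interface

Orientations are given as [roll, pitch, yaw] about the fixed x, y, z axes, in that order (R = Rz(yaw) Ry(pitch) Rx(roll)).
In Python, from bench import env, cams gives the robot as it stands.
- The arm moves only by the tool move_arm, never from a script. Its argument "targets" is text: rows parted by semicolons, each of 7 numbers parted by spaces: the closure, from 0 (fully open) to 1 (shut), then the shift along the world's x, y, z in mm, then the turn, a rotation vector about the world's x, y, z in degrees. A call has 1 to 5 rows; each row shifts and turns the commanded pose from where the row before left it; what a row does not reach is not made up. A row lasts 1/10 s, in which the tool goes at most 50 mm and 8.59 degrees, less where a joint would pass 70% of its speed; a pose out of reach is approached as far as the arm can. A call with a gripper value outside its range is refused whole. The fingers move at their own pace and stop on an object; "newtons" is the grip in N (left out, the last holds). Time passes only in rows, so rows that do not move let the fingers close. It gives the time, the measured TCP pose, the force and the opening at its end, in the units of the state.
- env.sense(): the state, without advancing time (a new reading comes with each control period).
- cams.capture(name): name is "scene" or "top" or "wrist"; returns the picture (480x640x3 uint8, red, green, blue); there is no depth.
- cams.calibration(name): a dict with "intrinsics" (3x3 intrinsics, pixels), "xyz" and "rotation" of the camera in the world. Camera axes: x right, y down, z forward; pixel columns grow to the right and rows downward; lengths in mm; the calibration is good to about 2 mm. A picture is of the moment at which its call begins: read the wrist's pose just before it. calibration takes no time and is no camera call; for the wrist camera it gives the pose at the moment of the call.
- env.close_job(): hands the job in, once; it reports no verdict.
The state is a dict: "t": time; "joint_positions": joint angles; "dq": joint speeds; "joint_torque": joint torques, N m; "eef_pos": TCP position; "eef_rot": TCP orientation; "contact_force": force on the tool from outside, world axes, zero at the start; "moment": the same for the moment, N m; "width": finger opening in mm.
Only numpy, scipy, OpenCV 4.12 (cv2) and the standard library are available. Lean on these libraries where they do the work, as an engineer would, in place of code of your own. Each camera call takes 0.05 s, during which the arm holds its last target.

## Working session

There is one attempt and no reset: what is moved stays moved. The work goes in short steps, Python scripts to look and compute and a tool call to move; the robot and the scene stay as the last step left them, time stands still between calls to the robot, and variables do not carry over. Pictures are saved under pics/ and viewed, and the job is handed in when it is done.

Besides the shell and the picture viewer there is one more tool, called after "Call:" as a command line: name --argument value ..., lists and objects as JSON in quotes. move_arm: Moves the arm, as the interface text tells. Its arguments: {"type":"object","properties":{"targets":{"type":"string"},"newtons":{"type":"number"}},"required":["targets"]}

```bash
mkdir -p pics; ls; python3 - <<'E'
from bench import env, cams
import cv2
s=env.sense(); print({k:s[k] for k in ('t','eef_pos','eef_rot','width','contact_force')})
for n in ('scene','top','wrist'):
    c=cams.calibration(n); print(n,c)
    cv2.imwrite(f'pics/{n}0.png',cams.capture(n)[:,:,::-1])
E
```

```text
pics
{'t': 0.0, 'eef_pos': array([239.09975005, 576.9121117 , 233.93564526]), 'eef_rot': array([-1.79907808e+02,  8.32906421e-03,  1.57487106e+02]), 'width': 91.79935331298893, 'contact_force': array([ 0.21577109, -1.08058869,  0.3644364 ])}
scene {'intrinsics': array([[490.02719967,   0.        , 321.54515177],
       [  0.        , 490.02719967, 244.10150192],
       [  0.        ,   0.        ,   1.        ]]), 'xyz': array([ 983.66403827, -520.60362039,  494.84602431]), 'rotation': array([-121.76168947,    1.28491965,   39.42611938])}
top {'intrinsics': array([[457.06947061,   0.        , 324.66415272],
       [  0.        , 457.06947061, 235.15573695],
       [  0.        ,   0.        ,   1.        ]]), 'xyz': array([423.27614765,  -2.53697129, 804.39843962]), 'rotation': array([-172.34546523,    2.22845611,  -88.80778735])}
wrist {'intrinsics': array([[371.74224688,   0.        , 321.09342745],
       [  0.        , 371.74224688, 237.64951298],
       [  0.        ,   0.        ,   1.        ]]), 'xyz': array([176.99477582, 602.95254984, 383.15871258]), 'rotation': array([1.65381053e+02, 1.06817721e-01, 6.75150872e+01])}
```

View pics/top0.png

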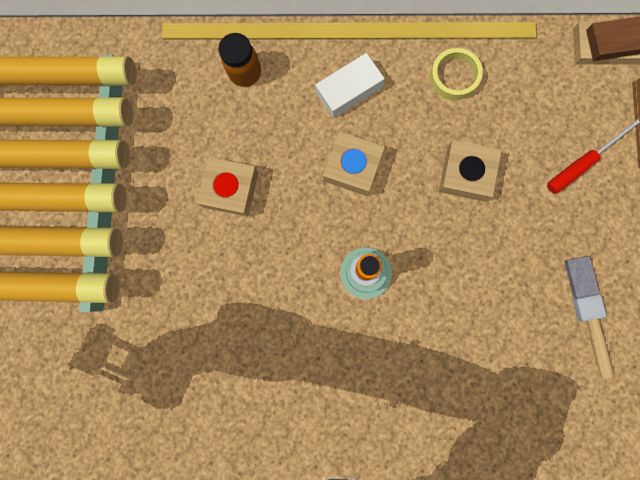

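View pics/scene0.png

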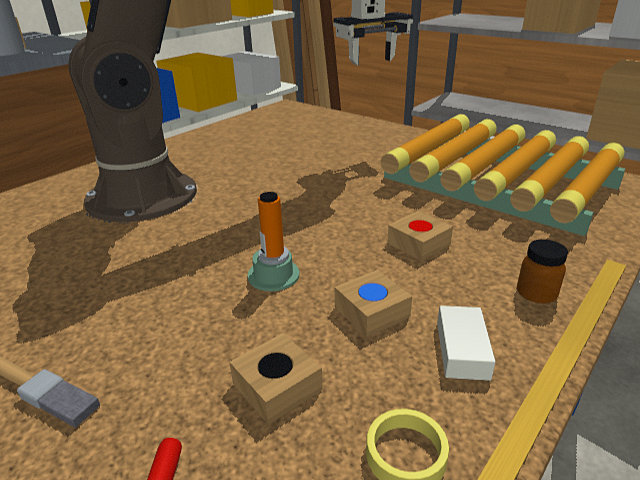

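View pics/wrist0.png

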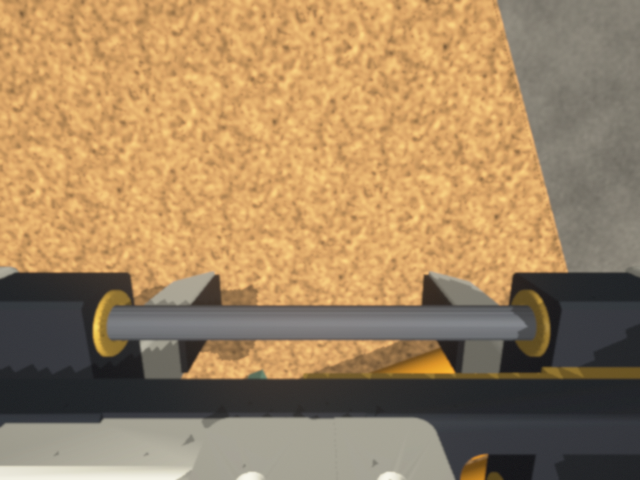

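The top view shows the red cushion at (226,185), blue at (353,161), black at (472,168), the tester cap at (369,266) and the stand around (366,273). Next I'll measure them in both fixed views.

```bash
cat > h.py <<'E'
import numpy as np, cv2
from scipy.spatial.transform import Rotation as R
from bench import env,cams
def ray(c,uv):
    d=np.linalg.inv(c['intrinsics'])@np.array([uv[0],uv[1],1.]); d=R.from_euler('xyz',c['rotation'],degrees=True).as_matrix()@d
    return c['xyz'],d
def onz(c,uv,z):
    o,d=ray(c,uv); return (o+d*(z-o[2])/d[2]).round(1)
def proj(c,p):
    q=R.from_euler('xyz',c['rotation'],degrees=True).as_matrix().T@(np.array(p)-c['xyz']); q=c['intrinsics']@q; return (q[:2]/q[2]).round(1)
def blobs(im,lo,hi,box,amin=40):
    hsv=cv2.cvtColor(im,cv2.COLOR_RGB2HSV); m=cv2.inRange(hsv,lo,hi)
    k=np.zeros_like(m); x0,y0,x1,y1=box; k[y0:y1,x0:x1]=m[y0:y1,x0:x1]
    n,l,s,c=cv2.connectedComponentsWithStats(k)
    out=[]
    for i in range(1,n):
        if s[i,4]>=amin:
            cs,_=cv2.findContours((l==i).astype(np.uint8),cv2.RETR_EXTERNAL,cv2.CHAIN_APPROX_NONE)
            h=cv2.convexHull(max(cs,key=len)); e=cv2.fitEllipse(h) if len(h)>4 else None
            out.append((s[i].tolist(),c[i].round(1),e))
    return out
E
python3 - <<'E'
from h import *
T=cams.calibration('top');S=cams.calibration('scene')
t=cv2.imread('pics/top0.png')[:,:,::-1].copy();s=cv2.imread('pics/scene0.png')[:,:,::-1].copy()
for nm,c,im,br,bt,bs in (('top',T,t,(190,150,260,220),(345,245,395,285),(330,240,400,310)),('scene',S,s,(385,205,455,240),(250,185,290,205),(240,240,305,295))):
    for b in blobs(im,(0,150,120),(5,255,255),br): print(nm,'red',b,onz(c,b[1],40))
    for b in blobs(im,(0,0,0),(179,255,60),bt): print(nm,'cap',b,onz(c,b[1],115))
    for b in blobs(im,(65,30,60),(95,255,255),bs): print(nm,'stand',b,onz(c,b[2][0],10))
    for b in blobs(im,(5,220,120),(14,255,255),(345,170,395,285) if nm=='top' else (250,185,290,260)): print(nm,'barrel',b)
    if nm=='scene':
        pass
print(proj(T,(0,0,0)))
cv2.imwrite('pics/c1.png',np.hstack([cv2.resize(t[235:315,325:405,::-1],(400,400),interpolation=2),cv2.resize(s[180:300,220:340,::-1],(400,400),interpolation=2)]))
E
```

```text
top red ([213, 173, 25, 24, 473], array([225.3, 184.4]), ((225.31146240234375, 184.3361358642578), (23.80582046508789, 24.760732650756836), 61.252315521240234)) [611.3 203.1  40. ]
top cap ([361, 256, 18, 19, 265], array([369.5, 265.1]), ((369.41021728515625, 265.0835876464844), (17.95058822631836, 18.272539138793945), 24.976713180541992)) [471.  -42.2 115. ]
top stand ([340, 248, 51, 50, 1172], array([365.1, 275.4]), ((365.50927734375, 272.78961181640625), (50.06782150268555, 50.892822265625), 127.83562469482422)) [464.9 -41.5  10. ]
scene red ([409, 220, 23, 12, 206], array([420.1, 225.4]), ((420.07781982421875, 225.51718139648438), (11.079300880432129, 23.376211166381836), 94.43018341064453)) [613.1 203.2  40. ]
scene cap ([260, 192, 17, 10, 144], array([268.2, 196.6]), ((268.33673095703125, 196.647216796875), (9.749102592468262, 18.27400779724121), 86.36182403564453)) [412.2  13.6 115. ]
scene stand ([248, 250, 51, 41, 1293], array([272.5, 274.1]), ((272.1490783691406, 269.31695556640625), (43.50090408325195, 53.204532623291016), 87.65833282470703)) [462.3 -39.2  10. ]
scene barrel ([258, 200, 25, 57, 619], array([271.1, 227.3]), ((270.2862243652344, 222.3452606201172), (22.906970977783203, 75.63319396972656), 173.62973022460938))
[337. 560.]
```

View pics/c1.png

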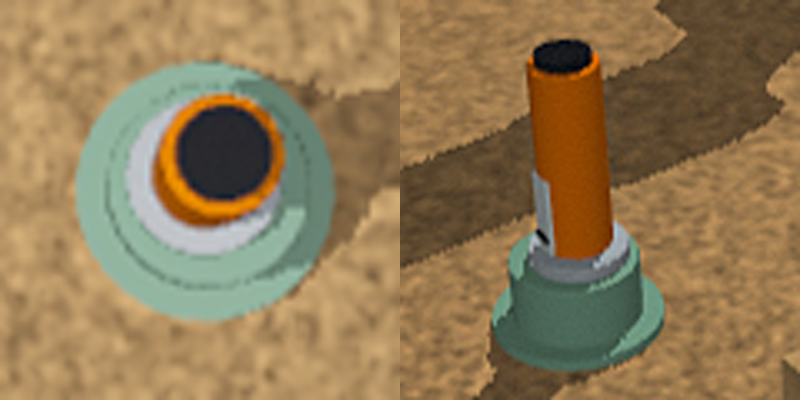

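```bash
python3 - <<'E'
from h import *
T=cams.calibration('top');S=cams.calibration('scene')
print('cap',onz(T,(369.4,265.1),155),onz(S,(268.3,196.6),155))
print('stand base',[(z,onz(T,(365.5,272.8),z),onz(S,(272.1,269.8),z)) for z in (5,8)])
def tri(a,b):
    (o1,d1),(o2,d2)=ray(T,a),ray(S,b); A=np.c_[d1,-d2]; x=np.linalg.lstsq(A,o2-o1,rcond=None)[0]
    p,q=o1+d1*x[0],o2+d2*x[1]; return ((p+q)/2).round(1),np.linalg.norm(p-q).round(2)
print('tri cap',tri((369.4,265.1),(268.3,196.6)),'red',tri((225.3,184.4),(420.1,225.5)))
t=cv2.imread('pics/top0.png')[:,:,::-1].copy();s=cv2.imread('pics/scene0.png')[:,:,::-1].copy()
# foot: light gray
for b in blobs(t,(100,0,130),(179,60,255),(340,245,395,300),20): print('foot',b,onz(T,b[2][0],48))
# cap-orange outline ellipse in top (barrel top z=150) 
# roller heights: tops
print('roller end', onz(T,(130,70),60), onz(T,(110,290),60))
E
```

```text
cap [468.3 -39.8 155. ] [472.5 -42.6 155. ]
stand base [(5, array([465.1, -41.7,   5. ]), array([457.9, -35.3,   5. ])), (8, array([465. , -41.6,   8. ]), array([461.1, -38.3,   8. ]))]
tri cap (array([468.7, -39.6, 152.7]), np.float64(0.79)) red (array([612.1, 203.9,  38.9]), np.float64(1.29))
foot ([351, 256, 30, 29, 197], array([361.3, 275.1]), ((365.453369140625, 269.927490234375), (29.61529541015625, 30.138776779174805), 118.2302474975586)) [467.6 -39.5  48. ]
roller end [810.6 377.3  60. ] [426.1 380.7  60. ]
```

Both views agree: the tester axis is at about (468, -40) and upright, the stand at about (465, -41.5), and the red cushion at about (612, 203.5). Moving over the tester now.

Call:
move_arm --targets "0 16 -44 0 0 0 0; 0 16 -44 0 0 0 0; 0 16 -44 0 0 0 0; 0 16 -44 0 0 0 0; 0 16 -44 0 0 0 0" --newtons 30

```text
t: 0.65
eef_pos: [319.5, 355.4, 234.6]
eef_rot: [-180.0, -0.0, 157.5]
contact_force: [0.5, 0.7, 0.4]
width: 91.7
```

Call:
move_arm --targets "0 16 -44 0 0 0 0; 0 16 -44 0 0 0 0; 0 16 -44 0 0 0 0; 0 16 -44 0 0 0 0; 0 16 -44 0 0 0 0"

```text
t: 1.15
eef_pos: [399.5, 135.5, 234.8]
eef_rot: [180.0, 0.0, 157.5]
contact_force: [1.4, 0.8, -0.1]
width: 91.6
```

Call:
move_arm --targets "0 17 -44 0 0 0 0; 0 17 -44 0 0 0 0; 0 17 -44 0 0 0 0; 0 18 -43 0 0 0 0; 0 0 0 -20 0 0 0"

```text
t: 1.65
eef_pos: [471.3, -44.1, 216.6]
eef_rot: [180.0, 0.4, 157.0]
contact_force: [-0.4, 0.4, -0.9]
width: 92.0
```

```bash
python3 - <<'E'
from h import *
s=env.sense(); print(s['eef_pos'],s['eef_rot'],s['joint_positions'])
W=cams.calibration('wrist'); im=cams.capture('wrist'); cv2.imwrite('pics/w1.png',im[:,:,::-1])
cv2.imwrite('pics/s1.png',cams.capture('scene')[:,:,::-1])
print('pred cap',proj(W,(468.5,-40,155)), 'tcp',proj(W,s['eef_pos']))
E
```

```text
[471.3260446  -44.11161106 216.64585825] [179.98672829   0.37234855 157.02187708] [-22.17290075  11.64952715  24.99579326 113.78881721  -5.80457064
  55.41023908  72.66417134]
pred cap [325.6 250.4] tcp [321.1 301.1]
```

View pics/w1.png

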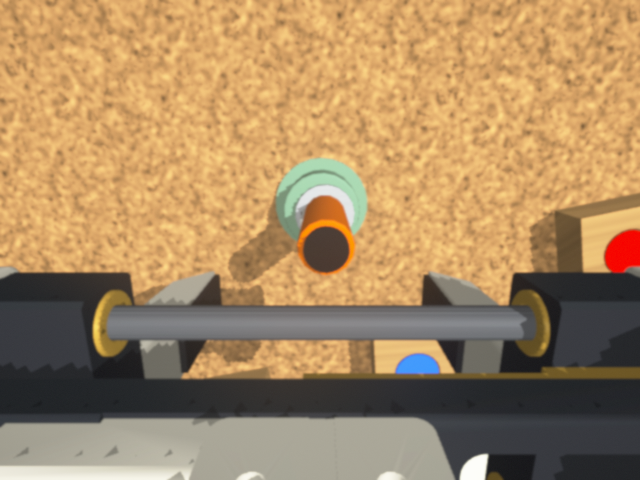

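View pics/s1.png

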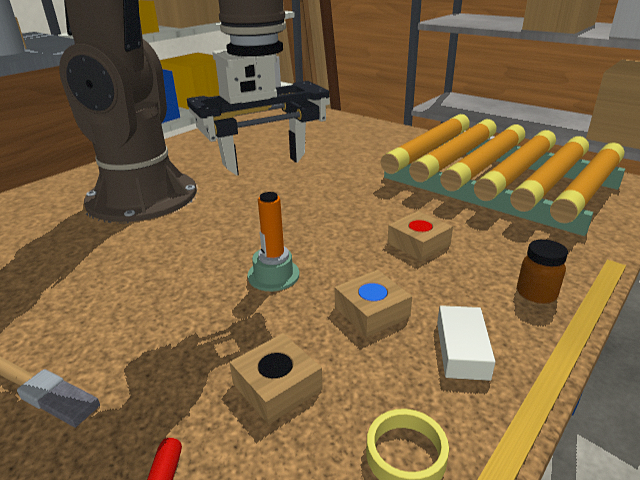

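The wrist view shows the cap at about (326,248), against a prediction of (325.6,250.4). The estimate is good to about 1 mm, so I'll settle and read the pose before going down.

Call:
move_arm --targets "0 0 -2 0 0 0 0; 0 0 0 0 0 0 0; 0 0 0 0 0 0 0"

```text
t: 2.05
eef_pos: [468.4, -38.7, 215.3]
eef_rot: [180.0, 0.0, 157.6]
contact_force: [0.3, 0.1, -0.2]
width: 92.2
```

Call:
move_arm --targets "0 0 -1 -30 0 0 0; 0 0 0 -30 0 0 0; 0 0 0 -26 0 0 0; 0 0 0 -15 0 0 0; 0 0 0 0 0 0 0"

```text
t: 2.55
eef_pos: [467.1, -39.9, 112.5]
eef_rot: [-179.9, -0.2, 157.6]
contact_force: [0.5, -0.6, 0.3]
width: 92.2
```

Call:
move_arm --targets "0 0 0 0 0 0 0; 1 0 0 0 0 0 0; 1 0 0 0 0 0 0; 1 0 0 0 0 0 0; 1 0 0 0 0 0 0"

```text
t: 3.05
eef_pos: [468.5, -40.5, 114.2]
eef_rot: [180.0, 0.0, 157.5]
contact_force: [-0.2, 0.2, 1.4]
width: 64.3
```

Call:
move_arm --targets "1 0 0 0 0 0 0; 1 0 0 0 0 0 0; 1 0 0 0 0 0 0"

```text
t: 3.35
eef_pos: [468.3, -40.6, 113.7]
eef_rot: [180.0, -0.0, 157.5]
contact_force: [-0.8, 0.3, -0.3]
width: 40.0
```

Call:
move_arm --targets "1 0 0 0 0 0 0; 1 0 0 0 0 0 0; 1 0 0 0 0 0 0; 1 0 0 0 0 0 0"

```text
t: 3.75
eef_pos: [468.2, -40.6, 113.7]
eef_rot: [-180.0, -0.0, 157.5]
contact_force: [0.4, 0.8, -1.3]
width: 35.5
```

Gripped at 35.5 mm. Lifting.

Call:
move_arm --targets "1 0 0 10 0 0 0; 1 0 0 20 0 0 0; 1 0 0 25 0 0 0; 1 0 0 15 0 0 0; 1 0 0 0 0 0 0"

```text
t: 4.25
eef_pos: [469.4, -40.8, 185.9]
eef_rot: [179.9, 0.2, 157.5]
contact_force: [-0.6, 0.4, -3.3]
width: 35.6
```

```bash
python3 - <<'E'
from h import *
s=env.sense(); print(s['eef_pos'],s['eef_rot'],s['contact_force'],s['width'])
im=cams.capture('scene');t=cams.capture('top')
cv2.imwrite('pics/s2.png',np.hstack([cv2.resize(im[90:310,170:390,::-1],(400,400)),cv2.resize(t[190:340,290:440,::-1],(400,400))]))
E
```

```text
[469.43000149 -40.77782532 185.93994712] [179.88984857   0.18799236 157.47680924] [-0.62949667  0.44280389 -3.29151655] 35.62656443530305
```

View pics/s2.png

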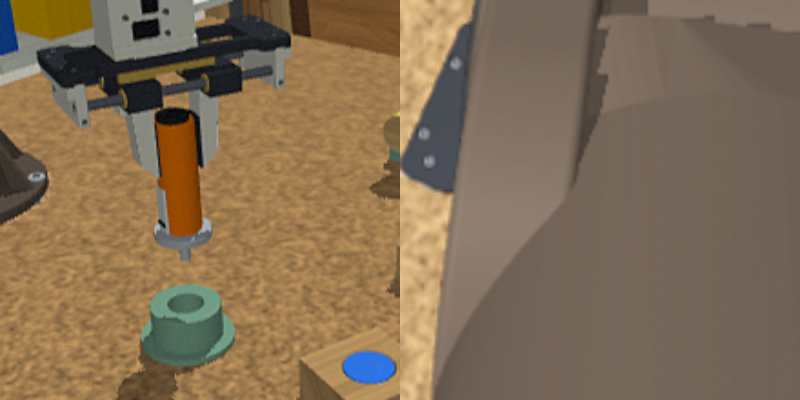

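Tester lifted and hanging upright in the jaws; the stand's hole is clearly visible at crop (187,303). Carrying it over the red block.

Call:
move_arm --targets "1 15 25 0 0 0 0; 1 22 38 0 0 0 0; 1 24 41 0 0 0 0; 1 24 41 0 0 0 0; 1 22 38 0 0 0 0"

```text
t: 4.85
eef_pos: [575.3, 144.4, 182.2]
eef_rot: [-179.9, -0.1, 157.5]
contact_force: [0.5, -1.2, -2.2]
width: 35.3
```

Call:
move_arm --targets "1 20 34 0 0 0 0; 1 12 21 0 0 0 0; 1 5 6 0 0 0 0; 1 0 0 0 0 0 0; 1 0 0 0 0 0 0"

```text
t: 5.35
eef_pos: [611.6, 201.6, 182.8]
eef_rot: [-179.9, -0.1, 157.4]
contact_force: [0.2, -0.7, -3.0]
width: 35.3
```

```bash
python3 - <<'E'
from h import *
s=env.sense(); print(s['eef_pos'],s['eef_rot'],s['contact_force'],s['width'])
W=cams.calibration('wrist'); w=cams.capture('wrist')
im=cams.capture('scene');t=cams.capture('top');S=cams.calibration('scene');T=cams.calibration('top')
cv2.imwrite('pics/s3.png',np.hstack([cv2.resize(im[70:290,310:530,::-1],(400,400)),cv2.resize(w[:,80:560,::-1],(400,400))]))
cv2.imwrite('pics/sf.png',im[:,:,::-1]);cv2.imwrite('pics/t3.png',t[:,:,::-1])
for b in blobs(im,(65,30,40),(95,255,255),(240,220,310,300)): print(b)
cv2.imwrite('pics/st.png',np.hstack([cv2.resize(im[230:300,235:305,::-1],(400,400)),cv2.resize(t[240:310,330:400,::-1],(400,400))]))
E
```

```text
[611.58446457 201.57998297 182.84727345] [-1.79878750e+02 -5.18085861e-02  1.57405479e+02] [ 0.18307529 -0.71284596 -2.96749863] 35.26561649909798
([248, 247, 51, 44, 1746], array([272.6, 269.3]), ((272.3229064941406, 268.9742431640625), (44.44914627075195, 53.05970001220703), 84.57516479492188))
```

View pics/s3.png

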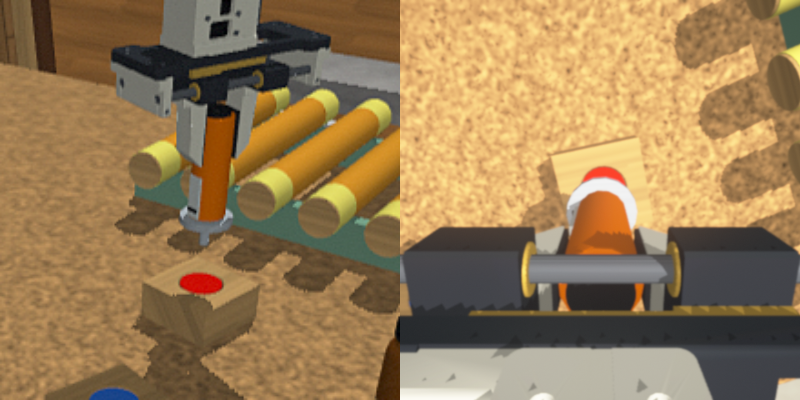

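View pics/st.png

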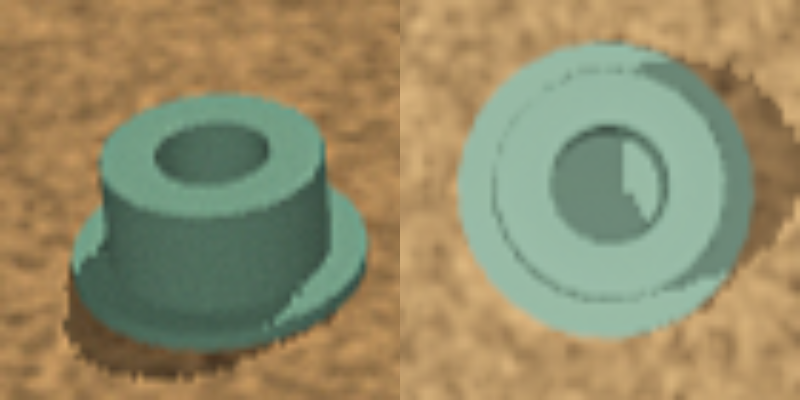

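```bash
python3 - <<'E'
from h import *
S=cams.calibration('scene');T=cams.calibration('top')
print(onz(S,(272.0,256.9),40),onz(T,(366.5,272.2),40))
E
```

```text
[468.3 -42.5  40. ] [464.3 -41.6  40. ]
```

Call:
move_arm --targets "1 0 0 -15 0 0 0; 1 0 0 -20 0 0 0; 1 0 0 -7 0 0 0; 1 0 0 0 0 0 0; 1 0 0 0 0 0 0"

```text
t: 6.0
eef_pos: [612.6, 203.1, 142.5]
eef_rot: [180.0, 0.0, 157.5]
contact_force: [0.6, 0.2, -2.4]
width: 35.7
```

Call:
move_arm --targets "1 0 0 -8 0 0 0; 1 0 0 -8 0 0 0; 1 0 0 -6 0 0 0; 1 0 0 -4 0 0 0; 1 0 0 0 0 0 0"

```text
t: 6.5
eef_pos: [613.2, 203.7, 115.9]
eef_rot: [179.9, 0.1, 157.5]
contact_force: [4.0, 0.9, 4.6]
width: 35.5
```

Call:
move_arm --targets "1 0 0 -1 0 0 0; 1 0 0 -1 0 0 0; 1 0 0 -1 0 0 0; 1 0 0 0 0 0 0; 1 0 0 0 0 0 0"

```text
t: 7.0
eef_pos: [613.2, 203.7, 113.8]
eef_rot: [179.9, 0.1, 157.5]
contact_force: [3.1, 0.3, 8.8]
width: 35.6
```

```bash
python3 - <<'E'
from h import *
s=env.sense(); print(s['eef_pos'],s['eef_rot'],s['contact_force'],s['width'])
im=cams.capture('scene')
cv2.imwrite('pics/s4.png',cv2.resize(im[120:270,350:500,::-1],(600,600),interpolation=2))
E
```

```text
[613.23378943 203.71167002 113.78153394] [1.79902969e+02 9.83084164e-02 1.57491618e+02] [3.13760858 0.30169993 8.80937425] 35.59124504340546
```

View pics/s4.png

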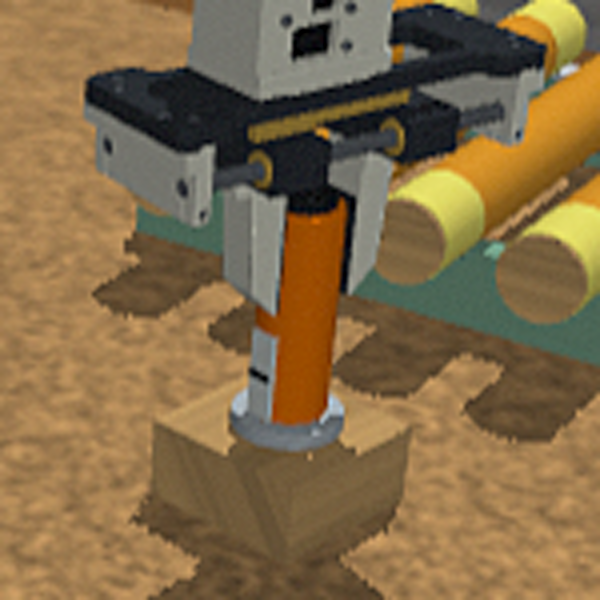

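The picture shows the foot on the wood and the marker about halfway up the scale; the vertical force has reached 8.8 N. I'll press slightly more and hold for a second.

Call:
move_arm --targets "1 0 0 -1 0 0 0; 1 0 0 -0.5 0 0 0; 1 0 0 0 0 0 0; 1 0 0 0 0 0 0; 1 0 0 0 0 0 0"

```text
t: 7.55
eef_pos: [613.6, 203.7, 113.6]
eef_rot: [179.8, 0.1, 157.5]
contact_force: [1.6, 0.8, 19.5]
width: 35.6
```

Call:
move_arm --targets "1 0 0 0 0 0 0; 1 0 0 0 0 0 0; 1 0 0 0 0 0 0; 1 0 0 0 0 0 0; 1 0 0 0 0 0 0"

```text
t: 8.05
eef_pos: [613.6, 203.7, 113.6]
eef_rot: [179.9, 0.1, 157.5]
contact_force: [1.1, 0.3, 19.8]
width: 35.7
```

```bash
python3 - <<'E'
from h import *
s=env.sense(); print(s['eef_pos'],s['eef_rot'],s['contact_force'],s['moment'],s['width'])
S=cams.calibration('scene');im=cams.capture('scene'); cv2.imwrite('pics/s5full.png',im[:,:,::-1])
cv2.imwrite('pics/s5.png',cv2.resize(im[190:240,390:450,::-1],(720,600),interpolation=2))
print('block top centre px',proj(S,(613,203.2,40)),'foot edge near',[proj(S,(613,203.2,z)) for z in (40,48)])
E
```

```text
[613.59642597 203.66890344 113.60551638] [1.79852268e+02 1.34694614e-01 1.57483484e+02] [ 1.0536262   0.30364678 19.79967198] [-0.09351642 -0.13902372  0.02095747] 35.66025283534017
block top centre px [420.1 225.4] foot edge near [array([420.1, 225.4]), array([420.4, 221.6])]
```

View pics/s5.png

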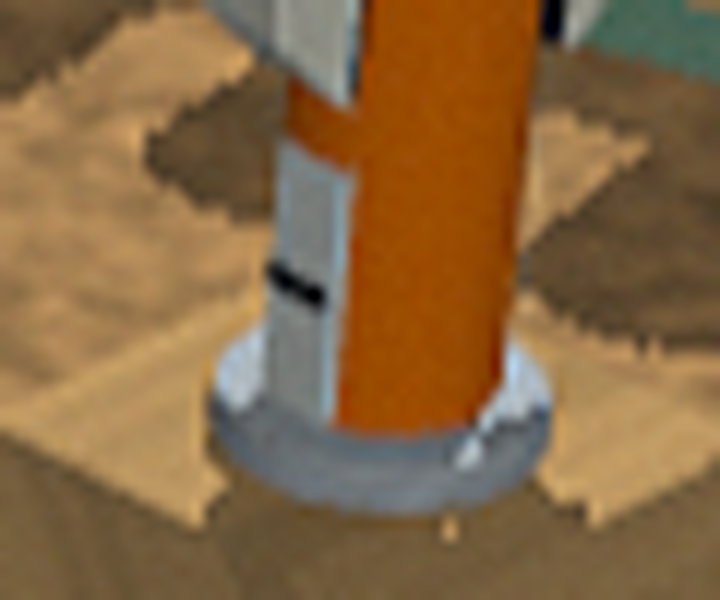

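The foot is hard on the wood: the force rose to 19.8 N while the TCP stayed at 113.6. The marker is mid-scale and the hold lasted over 1 s. Lifting and returning.

Call:
move_arm --targets "1 0 0 8 0 0 0; 1 0 0 16 0 0 0; 1 0 0 22 0 0 0; 1 0 0 18 0 0 0; 1 0 0 8 0 0 0"

```text
t: 8.6
eef_pos: [611.2, 203.0, 183.5]
eef_rot: [-179.9, -0.1, 157.5]
contact_force: [1.0, -0.4, -3.3]
width: 35.7
```

Call:
move_arm --targets "1 -15 -25 0 0 0 0; 1 -22 -38 0 0 0 0; 1 -24 -41 0 0 0 0; 1 -24 -41 0 0 0 0; 1 -22 -38 0 0 0 0"

```text
t: 9.1
eef_pos: [502.1, 18.5, 181.9]
eef_rot: [-179.9, -0.2, 157.5]
contact_force: [1.5, -0.1, -3.1]
width: 35.6
```

Call:
move_arm --targets "1 -20 -34 0 0 0 0; 1 -13 -21 0 0 0 0; 1 -6 -7 0 0 0 0; 1 0 0 0 0 0 0; 1 0 0 0 0 0 0"

```text
t: 9.6
eef_pos: [466.4, -40.4, 182.9]
eef_rot: [180.0, -0.0, 157.6]
contact_force: [1.0, 0.4, -1.9]
width: 35.5
```

```bash
python3 - <<'E'
from h import *
s=env.sense(); print(s['eef_pos'],s['eef_rot'],s['contact_force'],s['width'])
W=cams.calibration('wrist'); w=cams.capture('wrist'); im=cams.capture('scene')
cv2.imwrite('pics/s6.png',np.hstack([cv2.resize(im[120:300,190:370,::-1],(400,400)),cv2.resize(w[:,80:560,::-1],(400,400))]))
E
```

```text
[466.42689338 -40.41126718 182.90488948] [ 1.79988794e+02 -4.40573590e-02  1.57554424e+02] [ 0.98747756  0.38998073 -1.8864485 ] 35.48707240203853
```

View pics/s6.png

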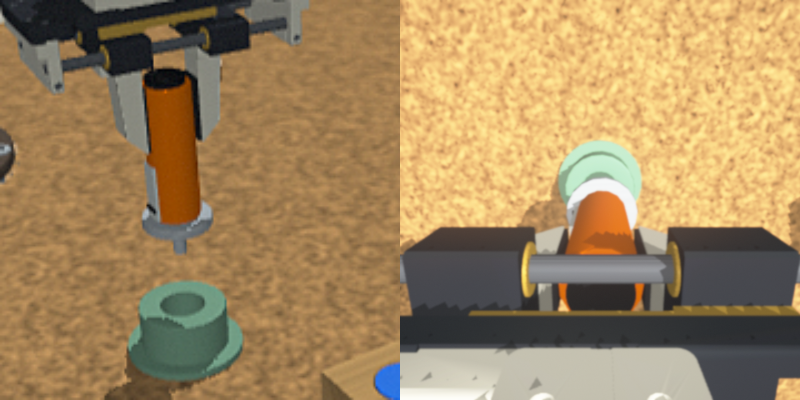

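The pin hangs directly over the hole (crop x 180 against 182). Lowering.

Call:
move_arm --targets "1 0 0 -14 0 0 0; 1 0 0 -20 0 0 0; 1 0 0 -18 0 0 0; 1 0 0 -10 0 0 0; 1 0 0 -4 0 0 0"

```text
t: 10.2
eef_pos: [466.1, -40.9, 116.3]
eef_rot: [-180.0, -0.1, 157.6]
contact_force: [0.1, 0.2, -2.8]
width: 35.5
```

Call:
move_arm --targets "1 0 0 -2 0 0 0; 1 0 0 0 0 0 0; 1 0 0 0 0 0 0"

```text
t: 10.5
eef_pos: [466.8, -41.6, 115.8]
eef_rot: [180.0, 0.1, 157.5]
contact_force: [-0.6, -0.2, -2.0]
width: 35.8
```

Call:
move_arm --targets "1 0 0 -1 0 0 0; 1 0 0 -1 0 0 0; 1 0 0 0 0 0 0; 1 0 0 0 0 0 0"

```text
t: 10.9
eef_pos: [466.6, -41.6, 113.6]
eef_rot: [180.0, 0.0, 157.5]
contact_force: [-0.4, 0.9, 4.7]
width: 35.9
```

The foot is on the rim: the force went from -2.5 N to +4.7 N. Taking a look before release.

```bash
python3 - <<'E'
from h import *
im=cams.capture('scene')
cv2.imwrite('pics/s7.png',cv2.resize(im[150:300,200:350,::-1],(600,600),interpolation=2))
E
```

```text
(no output)
```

View pics/s7.png

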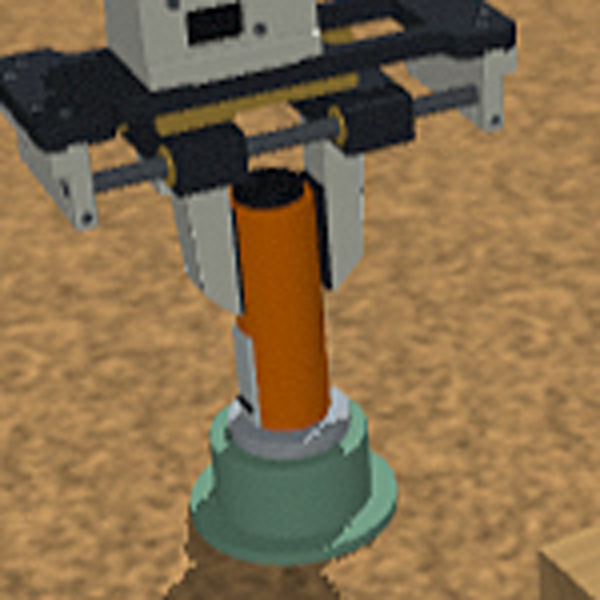

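The tester is seated and upright with the marker at the bottom of the scale. Releasing.

Call:
move_arm --targets "0.6 0 0 0 0 0 0; 0.4 0 0 0 0 0 0; 0.2 0 0 0 0 0 0; 0 0 0 0 0 0 0; 0 0 0 0 0 0 0"

```text
t: 11.45
eef_pos: [466.2, -41.6, 113.1]
eef_rot: [-180.0, -0.0, 157.5]
contact_force: [-0.9, -0.8, 0.6]
width: 64.2
```

Call:
move_arm --targets "0 0 0 0 0 0 0; 0 0 0 0 0 0 0; 0 0 0 0 0 0 0; 0 0 0 0 0 0 0"

```text
t: 11.85
eef_pos: [466.3, -41.6, 113.2]
eef_rot: [180.0, 0.0, 157.5]
contact_force: [0.2, 0.0, -0.1]
width: 91.0
```

Call:
move_arm --targets "0 0 0 10 0 0 0; 0 0 0 25 0 0 0; 0 0 0 35 0 0 0; 0 0 0 35 0 0 0; 0 0 0 20 0 0 0"

```text
t: 12.35
eef_pos: [467.1, -42.0, 241.5]
eef_rot: [179.9, 0.2, 157.5]
contact_force: [0.7, -0.7, -0.2]
width: 92.1
```

Call:
move_arm --targets "0 0 40 0 0 0 0; 0 0 45 0 0 0 0; 0 0 45 0 0 0 0; 0 0 45 0 0 0 0; 0 0 30 0 0 0 0"

```text
t: 12.85
eef_pos: [465.8, 166.8, 239.1]
eef_rot: [179.9, 0.0, 157.6]
contact_force: [1.4, 0.1, 1.2]
width: 91.4
```

Call:
move_arm --targets "0 0 0 0 0 0 0; 0 0 0 0 0 0 0; 0 0 0 0 0 0 0"

```text
t: 13.15
eef_pos: [466.4, 162.0, 238.6]
eef_rot: [-180.0, 0.0, 157.4]
contact_force: [-0.1, 0.2, -0.0]
width: 91.5
```

```bash
python3 - <<'E'
from h import *
s=env.sense(); print(s['t'],s['eef_pos'],s['contact_force'],abs(s['dq']).max())
T=cams.calibration('top');S=cams.calibration('scene')
t=cams.capture('top');im=cams.capture('scene')
cv2.imwrite('pics/s8.png',np.hstack([cv2.resize(im[180:300,220:340,::-1],(400,400),interpolation=2),cv2.resize(t[235:315,325:405,::-1],(400,400),interpolation=2)]))
for nm,c,i,bt in (('top',T,t,(345,245,395,285)),('scene',S,im,(250,185,290,205))):
    for b in blobs(i,(0,0,0),(179,255,60),bt): print(nm,'cap',b[1],onz(c,b[2][0],155))
E
```

```text
13.15 [466.38715929 162.03646871 238.60560436] [-0.06343505  0.20580983 -0.02719335] 0.5330044446908996
top cap [370.3 266.5] [466.4 -41.  155. ]
scene cap [266.9 196.6] [470.8 -43.7 155. ]
```

View pics/s8.png

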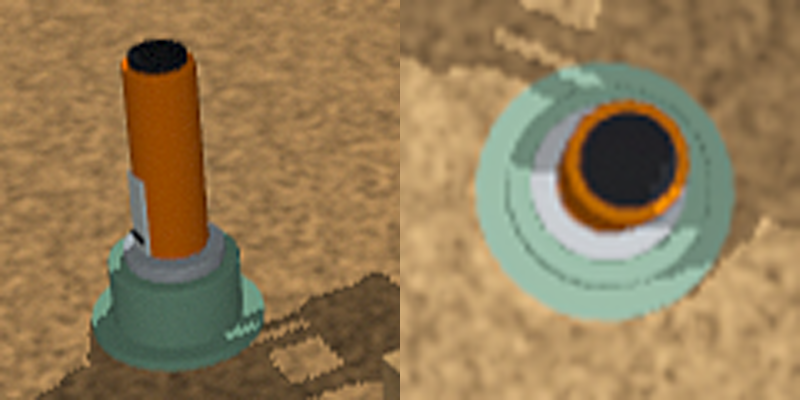

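The tester stands upright and centred on the stand, with the marker at the bottom of the scale, and the arm is clear and still. Handing in.

```bash
python3 - <<'E'
from bench import env
print(env.close_job())
E
```

```text
the job is handed in; nothing more can be done
None
```

The tester was pressed on the red cushion, put back on its stand and released, and the job was handed in at about 13 s of the 45 s allowed. `env.close_job()` reports no verdict.

- **Press:** I gripped the barrel from above at 30 N and lowered it onto the red cushion at about (612, 203) mm. I held it for over 1 s with the foot hard on the wood: the force rose from 8.8 to about 20 N while the TCP stayed at the same height as on the stand. The scale marker stood about mid-scale; I judged the reading by eye, not as a number.
- **Return:** I lowered the tester until its foot met the rim, opened the jaws and moved the arm away.
- **Last checks:** The tester stands upright, with the cap at about (466, -41) in the top view and the stand at about (464 to 466, -42). The marker is back at the bottom of the scale, and the arm is still with no contact force.
- **Disagreement:** The scene camera put both the cap and the stand hole about 4 mm further out in x than the top camera. It shifted both alike, so the tester's offset from the stand comes out at about 2 to 3 mm in either view.

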